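# Clip the temperature logger onto the loaded sample rack

## Task

Clip the temperature logger to the steel eye on the rack that is full of tubes: press the eye's upright leg in through the sprung gate of the logger's snap hook and let the gate snap shut behind it. Then draw the logger back by its block until the leg, clear of the hook's sides, meets the rubber keeper near the hook's far end, and hold a steady tug of about 10 N for a second to prove the clip, at no time loading the eye with more than 14 N. Finally set the logger flat on the bench, still clipped with the leg at that end and the gate shut, and let go, leaving everything else where it is.

Things in the scene. Friction and masses are not known exactly. Their poses are not given: they have to be found in the camera images.
- logger_grip (a point): Centre of the loose temperature logger: a grey plastic block 64 (x) x 30 (y) x 36 high (z) mm, about 0.24 kg in all; this point is 18 mm above its underside. +x: towards its metal snap hook; +y: the hook's gate side; z up. Grasp the block across its 30 mm width. All hook measures in the other entries are in this frame, in mm
- hook_end (a point): Middle of the inner face of the hook's far end: x=131.5, y=-2, 20 mm above the underside. The hook is a rigid level loop of 9 mm bar; bar centre lines: block-side end x=41, solid spine y=-22, far end x=136, gate side y=+18. A stiff black rubber keeper, an 8 mm bar across the loop from side to side, is pushed on somewhere near this end and is the seat that the leg meets
- nose (a point): End of the fixed nose on the gate side (x=88, y=18); it runs on to x=125 and round to the far end. Inside, the leg's axis must stay between y=-13 and 9, else it rubs on the hook's sides; the tug must be borne by the keeper alone, best at y about -2. Beyond x=97 the leg is free of the gate, which snaps shut. The keeper stops the leg's axis between x=102.5 and 118.5: not measured, to be felt
- gate_entry (a point): Point on the shut gate (x=75, y=18) to press squarely against the eye's leg; axes as the block. The leg's axis may enter anywhere from x=66 to 81, moving in -y of the block. Pressed in to y=+4 it holds the gate about 0.7 rad open and is pushed back with roughly 4 to 6 N; y=-5 is too far (gate at its stop)
- gate (a joint): Sprung gate of the hook, rad: 0 shut, positive as its tip swings into the hook (towards -y of the block), stop at 0.9; it never swings outwards. A 7 mm bar from its upright hinge pin at x=50, y=18 to its tip at x=89. The spring holds it shut with 0.06 N m and needs 0.13 N m at 0.7 rad
- rack_full_leg (a point): Axis of the upright leg, 8 mm thick, of the closed rigid steel eye on the end of the rack full of blue-capped tubes, 20 mm above the bench. Axes as the rack: +y from the leg towards the rack's end face, x along that face (away from the robot), z up. Level 8 mm arms at heights 4.5 and 50 mm join the leg to the end face 42 mm from it, so the hook passes between heights 9 and 46 mm
- rack_full: White rack full of tubes, fixed to the bench: 80 (x) x 180 (y) x 65 high mm, tubes to 105 mm; origin under its centre, eye leg at x=-25, y=-132. With the hook pointing along rack +x and its gate side facing the rack's end (block axes parallel to the rack's), the block and the gripper stay clear in front of the rack
- rack_empty_leg (a point): The same point on the eye of the empty rack: same shape, size and axes, but without tubes; not to be used
- petri: loose stack of petri dishes, 91 mm across, 45 high; origin under its centre
- bottle: loose amber bottle, 70 mm across, 150 high; origin under its centre
- marker: loose marker pen 130 x 14 x 14 mm, lying; origin under its centre
- tube50: loose capped tube, 115 mm long, 30 mm high, lying; origin under its centre
Things that resemble listed ones, but are neither listed nor needed, are in the scene too. What is shaped like the rack_full but purple is not meant. There is more than one size of the part that bears logger_grip; the job needs the larger.

How it is judged:
By the outcome, as a careful person would: the job done as asked, in the order asked, and still so for the second after the job is handed in, with the robot touching nothing.
It also fails if it takes over 54 s, if anything falls off the work surface, if the arm or the gripper's body presses on something with over 40 N, if the wrist force passes 120 N, or if a joint passes its speed limit or range.

## Robot

A 6-joint arm with a two-finger parallel gripper is mounted at the origin on the work surface. World frame = base frame: x ahead of the robot, y to its left, z up, the work surface at z = 0. Lengths are in m, angles in rad, forces in N, time in s.
With the tool pointing down it reaches from about 0.25 to 0.85 m from the base axis. Payload 12.5 kg.
Tool frame: the origin (TCP) lies midway between the tips of the shut fingers; the grasp point (between the pads) lies 19 mm behind it (env.pinch_z is the distance from the TCP to the grasp point, in m); z points along the fingers, y is the line along which they close (so a half turn about z gives the same grasp; the last joint's range is limited). The gripper opens to 93 mm and grips with 3 to 60 N. Pads are 15 mm wide; open, the fingers measure 128 mm over their backs; the gripper's body (75 mm by 188 mm) begins 65 mm behind the grasp point.
Start: joints at [-1.247, 0.351, 1.652, -0, 1.139, -0.085], TCP at [0.219, -0.505, 0.219] pointing down, gripper open.
Joint ranges: [-2.75, 2.75], [-0.79, 2.1], [0.01, 2.65], [-1.57, 4.71], [0.07, 3.14], [-2.87, 2.87]. Speed limits (rad/s): [2.22, 2.22, 2.79, 3.14, 3.14, 3.14].

## Interface

Orientations are given as [roll, pitch, yaw] about the fixed x, y, z axes, in that order (R = Rz(yaw) Ry(pitch) Rx(roll)).
In Python, from workcell import env, vision, ticket gives the robot as it stands. The module is installed in compiled form; this text tells all that it offers.
- The arm moves only by the shell command python3 -m pendant 'ROWS' [FORCE]. ROWS is JSON, a list of rows, each a list of 7 numbers: the shift along the tool's x, y, z in m, then the turn, a rotation vector about the tool's x, y, z in degrees, then the opening, from 0 (shut) to 1 (fully open). A call has 1 to 5 rows; each row shifts and turns the commanded pose from where the row before left it, along the tool's axes as they then stand; what a row does not reach is not made up. A row lasts 1/10 s, in which the tool goes at most 50 mm and 8.59 degrees, less where a joint would pass 70% of its speed; a pose out of reach is approached as far as the arm can. A call is refused whole if a number of a shift passes 0.05 or a number of a turn 8.59, either way. A call with a gripper value outside its range is refused whole. The fingers move at their own pace and stop on an object; FORCE is the grip in N (left out, the last holds). Time passes only in rows, so rows that do not move let the fingers close. It gives the time, the measured TCP pose, the force, the opening and the grip force at its end, in the units of the state.
- env.get_obs(): the state, without advancing time (a new reading comes with each control period).
- vision.capture(name): name is "scene" or "side" or "wrist"; returns the picture (420x560x3 uint8, red, green, blue); there is no depth.
- vision.camera_params(name): a dict with "fx", "fy", "cx", "cy" (pixels), "T" (4x4, takes a point from camera to world coordinates). Camera axes: x right, y down, z forward; pixel columns grow to the right and rows downward; lengths in m; the calibration is good to about 2 mm. A picture is of the moment at which its call begins: read the wrist's pose just before it. camera_params takes no time and is no camera call; for the wrist camera it gives the pose at the moment of the call.
- ticket.finish_job(): hands the job in; it is judged then, once.
Trained networks look in the newest picture that a camera, given by its name, has taken for a name from the list of things; names that differ only in an ending like _2 or _b are one class to them, and where a whole thing is asked for, a point or a joint stands for the part that bears it (a point fixed in the world has none). Each returns a list of dicts, best first, with "score" (0 to 1); they miss things now and then, are a little off and sometimes report something else, mostly with a low value. They report only what shows in the picture. A call takes as long as a camera call. They do not tell look-alikes from the thing itself.
- vision.silhouettes(name, camera): "pixels" (420x560 bool, what is visible of it) and "bbox" ([centre column, centre row, width, height] in pixels, round what is visible of it).
The state is a dict: "time_s": time; "qpos": joint angles; "qd": joint speeds; "tau": joint torques, N m; "tool_pos": TCP position; "tcp_rot": TCP orientation; "force": force on the tool from outside, world axes, zero at the start; "ft_torque": the same for the moment, N m; "gripper_width": opening from 0.0 (shut) to 1.0 (fully open); "grip_force": force on a finger pad.
Only numpy, scipy, OpenCV 4.12 (cv2) and the standard library are available. Lean on these libraries where they do the work, as an engineer would, in place of code of your own. Each camera call takes 0.05 s, during which the arm holds its last target. There are 200 camera calls.

## Working session

There is one attempt and no reset: what is moved stays moved. The work goes in short steps, Python scripts to look and compute and a shell command to move; the robot and the scene stay as the last step left them, time stands still between calls to the robot, and variables do not carry over. Pictures are saved under pics/ and viewed, at most 10 in all, crops included, and the job is handed in when it is done.

```bash
mkdir -p pics; python3 - <<'E'
from workcell import env, vision
import cv2, numpy as np
o=env.get_obs(); print({k:np.round(v,3) for k,v in o.items()}, env.pinch_z)
ims=[]
for c in ["scene","side"]:
    im=vision.capture(c); cv2.imwrite(f"pics/{c}0.png",im[:,:,::-1])
    p=vision.camera_params(c); print(c,p["fx"],p["cx"],p["cy"],np.round(p["T"],3).tolist())
    for n in ["logger_grip","rack_full","rack_empty_leg","gate","petri","bottle","marker","tube50"]:
        print(n,[(round(d["score"],2),np.round(d["bbox"]).astype(int).tolist()) for d in vision.silhouettes(n,c)][:4])
E
```

```text
{'time_s': np.float64(0.0), 'qpos': array([-1.247,  0.351,  1.652, -0.   ,  1.139, -0.085]), 'qd': array([ 0.001,  0.001,  0.   ,  0.   , -0.002, -0.   ]), 'tau': array([-0.0000e+00, -4.9734e+01, -2.8526e+01,  7.0000e-02,  2.6000e-02,
       -0.0000e+00]), 'tool_pos': array([ 0.219, -0.504,  0.218]), 'tcp_rot': array([-3.14 , -0.   ,  0.409]), 'force': array([-0.02 ,  0.153, -0.804]), 'ft_torque': array([-0.044,  0.036, -0.063]), 'grip_force': np.float64(0.0), 'gripper_width': np.float64(1.0)} 0.0188
scene 414.21342545969947 278.002193072047 205.4624828323235 [[-0.209, 0.602, -0.771, 1.31], [0.978, 0.128, -0.166, 0.245], [-0.001, -0.788, -0.615, 0.722], [0.0, 0.0, 0.0, 1.0]]
logger_grip [(0.81, [302, 194, 32, 22]), (0.79, [257, 214, 33, 45])]
rack_full [(0.9, [192, 245, 94, 57]), (0.29, [257, 216, 37, 43])]
rack_empty_leg [(0.87, [340, 276, 102, 60])]
gate [(0.43, [265, 221, 6, 7])]
petri [(0.9, [350, 218, 35, 38]), (0.3, [405, 240, 23, 39])]
bottle [(0.57, [204, 278, 42, 62])]
marker [(0.48, [403, 239, 22, 42]), (0.15, [256, 214, 37, 47])]
tube50 [(0.7, [190, 242, 92, 65]), (0.16, [349, 218, 36, 35])]
side 437.64508908637936 281.90158963207693 206.2116922425204 [[-0.989, -0.093, 0.114, 0.382], [-0.145, 0.718, -0.681, 0.779], [-0.019, -0.69, -0.724, 0.833], [0.0, 0.0, 0.0, 1.0]]
logger_grip [(0.84, [348, 244, 38, 34])]
rack_full [(0.89, [236, 167, 40, 74]), (0.73, [397, 136, 22, 61]), (0.7, [293, 208, 62, 30])]
rack_empty_leg [(0.58, [194, 278, 72, 96]), (0.28, [233, 168, 38, 73])]
gate []
petri [(0.95, [294, 287, 40, 43])]
bottle [(0.96, [192, 173, 30, 58])]
marker [(0.8, [268, 351, 64, 15]), (0.16, [237, 169, 39, 72])]
tube50 [(0.85, [346, 172, 41, 11])]
```

```bash
python3 - <<'E'
import cv2
for c,(x0,y0,x1,y1) in {"scene":(130,150,430,330),"side":(140,100,420,380)}.items():
    im=cv2.imread(f"pics/{c}0.png")[y0:y1,x0:x1]
    s=min(800/im.shape[1],600/im.shape[0]); cv2.imwrite(f"pics/{c}0c.png",cv2.resize(im,None,fx=s,fy=s,interpolation=cv2.INTER_CUBIC)); print(s)
E
```

```text
2.6666666666666665
2.142857142857143
```

View pics/scene0c.png

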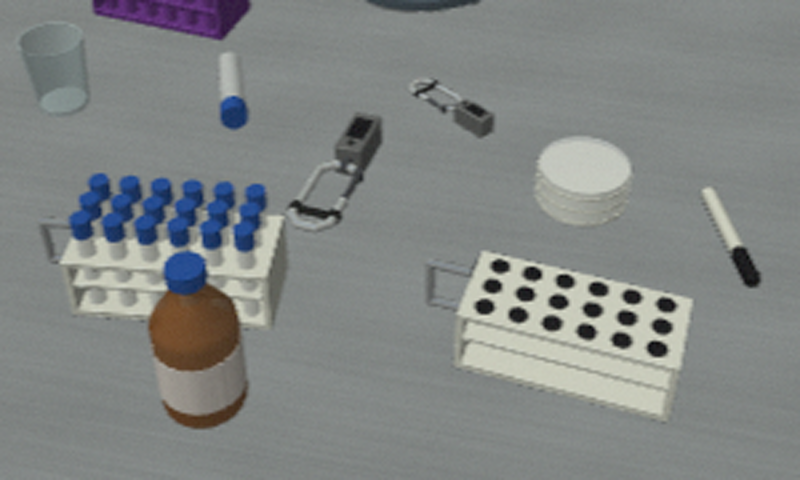

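View pics/side0c.png

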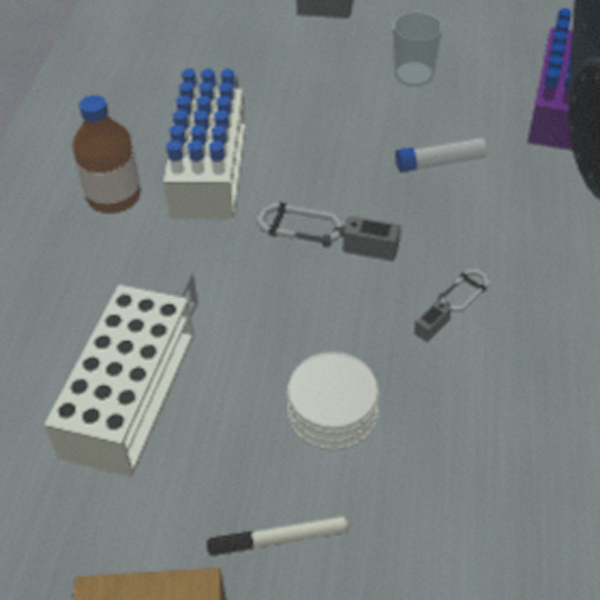

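The large logger is at scene (257,214), or (348,244) in the side picture. The small one at scene (302,194) is visibly smaller, so it is not the one. The white rack with blue caps at scene (192,245) is rack_full. The white rack without tubes at (340,276) is empty, and the purple one is a decoy. Next I get rough positions.

```bash
cat > h.py <<'E'
from workcell import env, vision
import cv2, numpy as np
from scipy.spatial.transform import Rotation as Ro
from scipy.optimize import least_squares
def ray(p,uv,z):
    d=p["T"][:3,:3]@np.array([(uv[0]-p["cx"])/p["fx"],(uv[1]-p["cy"])/p["fy"],1]); o=p["T"][:3,3]
    return o+d*(z-o[2])/d[2]
def proj(p,X):
    X=np.atleast_2d(X); c=(X-p["T"][:3,3])@p["T"][:3,:3]
    return np.c_[p["fx"]*c[:,0]/c[:,2]+p["cx"],p["fy"]*c[:,1]/c[:,2]+p["cy"]]
def pose(x,y,yaw,P):   # planar pose
    c,s=np.cos(yaw),np.sin(yaw); P=np.atleast_2d(P)
    return np.c_[x+c*P[:,0]-s*P[:,1],y+s*P[:,0]+c*P[:,1],P[:,2]]
def tool(o=None):
    o=o or env.get_obs(); return o["tool_pos"],Ro.from_euler("xyz",o["tcp_rot"]).as_matrix()
E
python3 - <<'E'
from h import *
S=vision.camera_params("side"); C=vision.camera_params("scene")
c=lambda u,v:(u/2.6667+130,v/2.6667+150); s=lambda u,v:(u/2.1429+140,v/2.1429+100)
for n,p,uv,z in [("blocktop sc",C,c(361,131),.036),("blocktop sd",S,s(373,230),.036),("hookend sc",C,c(313,221),.02),("hookend sd",S,s(263,218),.02),
 ("rack nearL top sc",C,c(67,265),.065),("rack nearR top sc",C,c(272,275),.065),("leg top sc",C,c(45,220),.05),("leg bot",C,c(52,260),.004),
 ("side rack caps corner yplus",S,s(165,180),.065),("  xminus",S,s(232,183),.065),("smallblk",C,c(475,110),.03),("tube",C,c(232,90),.015),("bottle",S,s(112,205),0),
 ("beaker",C,c(62,100),0)]: print(n,np.round(ray(p,uv,z),3))
print(np.round(vision.camera_params("wrist")["T"],3), vision.camera_params("wrist")["fx"])
pos,R=tool();print(R.round(2))
E
```

```text
blocktop sc [0.431 0.021 0.036]
blocktop sd [0.427 0.023 0.036]
hookend sc [0.558 0.004 0.02 ]
hookend sd [0.562 0.005 0.02 ]
rack nearL top sc [ 0.704 -0.171  0.065]
rack nearR top sc [0.679 0.004 0.065]
leg top sc [ 0.64  -0.226  0.05 ]
leg bot [ 0.644 -0.226  0.004]
side rack caps corner yplus [0.679 0.    0.065]
  xminus [ 0.598 -0.005  0.065]
smallblk [0.362 0.129 0.03 ]
tube [ 0.36  -0.145  0.015]
bottle [ 0.759 -0.013  0.   ]
beaker [ 0.398 -0.334  0.   ]
[[ 0.398 -0.876 -0.274  0.294]
 [-0.917 -0.38  -0.12  -0.472]
 [ 0.001  0.299 -0.954  0.384]
 [ 0.     0.     0.     1.   ]] 291.56731757515735
[[ 0.92  0.4  -0.  ]
 [ 0.4  -0.92 -0.  ]
 [-0.    0.   -1.  ]]
```

```bash
python3 -m pendant '[[0,0,0.015,0,0,7.85,1],[0,0,0.015,0,0,7.85,1],[0,0,0.015,0,0,7.85,1],[0,0,0.015,0,0,7.85,1],[0.011,-0.045,0,0,0,0,1]]' && python3 -m pendant '[[0.011,-0.046,0,0,0,0,1],[0.011,-0.046,0,0,0,0,1],[0.011,-0.046,0,0,0,0,1],[0.011,-0.046,0,0,0,0,1],[0.011,-0.046,0,0,0,0,1]]' && python3 -m pendant '[[0.011,-0.046,0,0,0,0,1],[0.011,-0.046,0,0,0,0,1],[0.012,-0.046,0,0,0,0,1],[0.012,-0.046,0,0,0,0,1],[0.012,-0.046,0,0,0,0,1]]' && python3 -m pendant '[[0.012,-0.046,0,0,0,0,1],[0,0,0,0,0,0,1],[0,0,0,0,0,0,1]]'
python3 - <<'E'
from h import *
im=vision.capture("wrist"); p=vision.camera_params("wrist"); np.save("w1.npy",p["T"])
cv2.imwrite("pics/w1.png",im[:,:,::-1])
print({k:p[k] for k in("fx","cx","cy")})
for n in ["logger_grip","rack_full"]:
  for d in vision.silhouettes(n,"wrist"): print(n,round(d["score"],2),np.round(d["bbox"]))
E
```

```text
time_s: 1.4
tool_pos: [0.2347, -0.4632, 0.1567]
tcp_rot: [-3.141, 0.001, -0.147]
force: [0.6, 1.6, 1.1]
gripper_width: 1.0
grip_force: 0.0
time_s: 1.9
tool_pos: [0.3225, -0.2398, 0.1588]
tcp_rot: [3.141, -0.001, -0.14]
force: [0.6, -1.0, 0.2]
gripper_width: 1.0
grip_force: 0.0
time_s: 2.4
tool_pos: [0.4121, -0.0198, 0.159]
tcp_rot: [3.142, -0.001, -0.139]
force: [1.6, -0.4, 0.6]
gripper_width: 1.003
grip_force: 0.0
time_s: 2.7
tool_pos: [0.4298, 0.0229, 0.1585]
tcp_rot: [3.141, 0.0, -0.137]
force: [-1.4, -0.7, -0.1]
gripper_width: 0.999
grip_force: 0.0
{'fx': 291.56731757515735, 'cx': 276.1512907532329, 'cy': 210.14773363891803}
logger_grip 0.98 [236. 287.  72.  47.]
logger_grip 0.87 [282. 145.  60. 180.]
rack_full 0.7 [316.  10.  68.  19.]
```

View pics/w1.png

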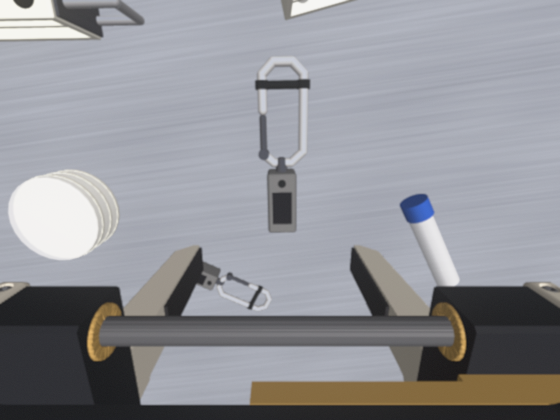

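The larger logger is in the middle: block centre (283,200), hook pointing up, gate on the left with its hinge at (264,155), keeper at row 84. The small one is at (236,287). I fit a planar pose to the points and check it in an enlarged overlay.

```bash
python3 - <<'E'
from h import *
im=cv2.imread("pics/w1.png"); p=vision.camera_params("wrist"); p["T"]=np.load("w1.npy")
m=np.array([[.1405,-.002,.02],[-.032,.015,.036],[-.032,-.015,.036],[.1,-.022,.02],[.1,.018,.02],[.05,.018,.02]])
uv=np.array([[283,57],[269,232],[297,231.5],[304,100],[263,100],[264,155]])
w=np.array([[1,1],[1,1],[1,1],[1,0],[1,0],[1,1]])
f=lambda q:((proj(p,pose(*q,m))-uv)*w).ravel()
r=least_squares(f,[.43,.02,-.14],loss="soft_l1"); print(r.x, r.fun.round(1)); np.save("log.npy",r.x)
big=cv2.resize(im[40:250,200:360],None,fx=2.8,fy=2.8,interpolation=cv2.INTER_CUBIC)
M=lambda P:(((proj(p,pose(*r.x,P))-[200,40]+.5)*2.8)).astype(int).reshape(-1,1,2)
for P in [[[-.032,.015,.036],[.032,.015,.036],[.032,-.015,.036],[-.032,-.015,.036]],[[.041,-.022,.02],[.136,-.022,.02],[.136,.018,.02],[.041,.018,.02]]]:
    cv2.polylines(big,[M(P)],True,(0,0,255),1)
cv2.imwrite("pics/w1o.png",big)
pos,R=tool(); t=pose(*r.x,[0,0,.018])[0]; print("tool shift",(R.T@(t-pos)).round(4),"yaw err deg",np.degrees(r.x[2]-env.get_obs()["tcp_rot"][2]))
E
```

```text
[ 0.42703423  0.01466846 -0.12146175] [-0.  -1.1 -0.2  1.9  0.1  1.9 -0.2  0.  -0.1  0.   0.4 -1. ]
tool shift [-0.0015  0.0067  0.1406] yaw err deg 1.105475976110879
```

View pics/w1o.png

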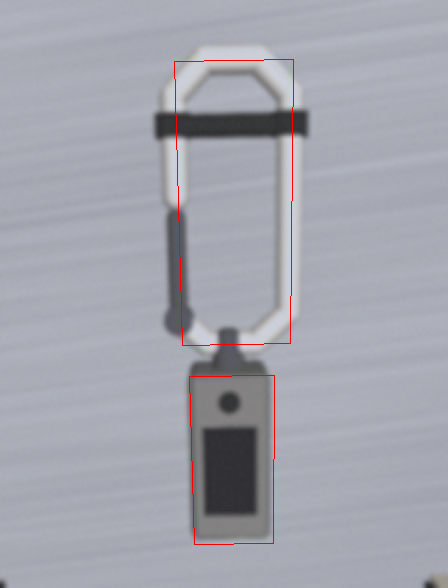

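The fit holds to 1–2 mm: the real block sits about 1 mm forward and 1 mm to its +y side. Keeper is at about x=114. Descending and grasping.

```bash
python3 -m pendant '[[-0.001,0.006,0.03,0,0,-1.1,1],[0,0,0.04,0,0,0,1],[0,0,0.04,0,0,0,1],[0,0,0.03,0,0,0,1],[0,0,0.012,0,0,0,1]]' && python3 -m pendant '[[0,0,0,0,0,0,1],[0,0,0,0,0,0,1],[0,0,0,0,0,0,0],[0,0,0,0,0,0,0],[0,0,0,0,0,0,0]]' 45 && python3 -m pendant '[[0,0,0,0,0,0,0],[0,0,0,0,0,0,0],[0,0,0,0,0,0,0],[0,0,0,0,0,0,0]]' 45
```

```text
time_s: 3.35
tool_pos: [0.4265, 0.0153, 0.0047]
tcp_rot: [3.141, 0.003, -0.122]
force: [-0.4, -1.0, 0.5]
gripper_width: 0.998
grip_force: 0.0
time_s: 3.85
tool_pos: [0.4284, 0.0163, 0.0073]
tcp_rot: [-3.142, -0.001, -0.12]
force: [0.8, -0.1, -0.0]
gripper_width: 0.795
grip_force: 0.0
time_s: 4.25
tool_pos: [0.428, 0.0164, 0.0066]
tcp_rot: [-3.142, 0.0, -0.12]
force: [0.8, 0.1, -0.3]
gripper_width: 0.447
grip_force: 0.0
```

```bash
python3 -m pendant '[[0,0,0,0,0,0,0],[0,0,0,0,0,0,0],[0,0,0,0,0,0,0],[0,0,0,0,0,0,0],[0,0,0,0,0,0,0]]' 45 && python3 -m pendant '[[0,0,-0.02,0,0,0,0],[0,0,-0.03,0,0,0,0],[0,0,-0.03,0,0,0,0],[0,0,0,0,0,0,0],[0,0,0,0,0,0,0]]' 45
```

```text
time_s: 4.75
tool_pos: [0.4279, 0.0164, 0.0066]
tcp_rot: [-3.142, 0.0, -0.12]
force: [-0.2, 0.9, -0.7]
gripper_width: 0.32
grip_force: 44.9
time_s: 5.25
tool_pos: [0.4279, 0.0163, 0.0864]
tcp_rot: [-3.142, -0.001, -0.12]
force: [0.4, 0.2, -1.3]
gripper_width: 0.318
grip_force: 44.9
```

```bash
python3 -m pendant '[[0.008,0.047,0,0,0,0,0],[0.008,0.047,0,0,0,0,0],[0.008,0.047,0,0,0,0,0],[0.008,0.047,0,0,0,0,0],[0.008,0.047,0,0,0,0,0]]' && python3 -m pendant '[[0.01,0.047,0,0,0,0,0],[0.02,0,0,0,0,-7.5,0],[0.02,0,0,0,0,-7.5,0],[0,0,0,0,0,0,0],[0,0,0,0,0,0,0]]'
python3 - <<'E'
from h import *
im=vision.capture("wrist"); p=vision.camera_params("wrist"); np.save("w2.npy",p["T"])
cv2.imwrite("pics/w2.png",im[:,:,::-1]); print(tool()[0],env.get_obs()["tcp_rot"])
for n in ["rack_full_leg","rack_full","logger_grip"]:
  for d in vision.silhouettes(n,"wrist"): print(n,round(d["score"],2),np.round(d["bbox"]))
E
```

```text
time_s: 5.75
tool_pos: [0.4385, -0.2233, 0.0848]
tcp_rot: [-3.14, 0.002, -0.12]
force: [0.8, -0.3, -2.0]
gripper_width: 0.324
grip_force: 44.9
time_s: 6.25
tool_pos: [0.4828, -0.2711, 0.0848]
tcp_rot: [-3.14, 0.002, 0.14]
force: [0.4, 0.4, -2.8]
gripper_width: 0.32
grip_force: 44.9
[ 0.48265054 -0.27113837  0.08518229] [-3.13984561e+00  2.04596533e-03  1.39985863e-01]
rack_full_leg 0.58 [119.  16. 238.  32.]
rack_full 0.86 [120.  15. 237.  29.]
logger_grip 0.61 [280. 160. 117. 314.]
```

View pics/w2.png

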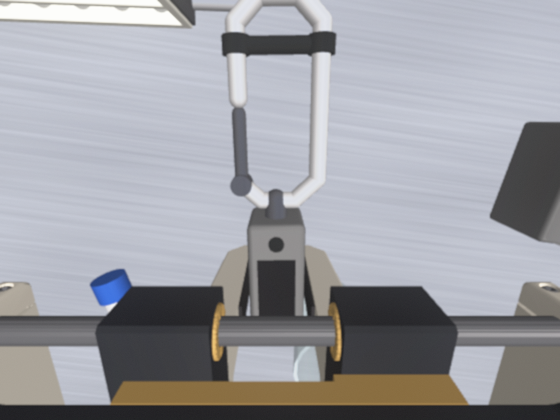

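The rack's end corner shows at (194,20) and its lower arm runs from (193,8) to (230,8). The hook hides the leg itself. Next: rack yaw from the edges in this picture.

```bash
python3 - <<'E'
from h import *
im=cv2.imread("pics/w2.png"); p=vision.camera_params("wrist"); p["T"]=np.load("w2.npy")
g=cv2.cvtColor(im,cv2.COLOR_BGR2GRAY)[:45,:215]
for x1,y1,x2,y2,*_ in sorted(cv2.createLineSegmentDetector().detect(g)[0].reshape(-1,4).tolist(),key=lambda l:-np.hypot(l[0]-l[2],l[1]-l[3]))[:8]:
    for z in(.0,.065):
        a,b=ray(p,(x1,y1),z),ray(p,(x2,y2),z)
        if a[1]>b[1]:a,b=b,a
        print(np.round([x1,y1,x2,y2],1),z,a.round(3)[:2],b.round(3)[:2],"yaw",np.degrees(np.arctan2(-(b-a)[0],(b-a)[1])).round(2))
im=vision.capture("scene"); cv2.imwrite("pics/s1.png",im[:,:,::-1]); 
c=vision.camera_params("scene"); g=cv2.cvtColor(im,cv2.COLOR_RGB2GRAY)[200:280,140:245]
for l in sorted(cv2.createLineSegmentDetector().detect(g)[0].reshape(-1,4).tolist(),key=lambda l:-np.hypot(l[0]-l[2],l[1]-l[3]))[:8]:
    l=np.array(l)+[140,200,140,200]; a,b=ray(c,l[:2],.065),ray(c,l[2:],.065)
    if a[1]>b[1]:a,b=b,a
    print("scene",l.round(1),a.round(3)[:2],b.round(3)[:2],"yaw",np.degrees(np.arctan2(-(b-a)[0],(b-a)[1])).round(2))
cv2.imwrite("pics/s1c.png",cv2.resize(im[200:290,130:260,::-1],None,fx=6,fy=6,interpolation=cv2.INTER_CUBIC))
E
```

```text
[  0.6  17.9 179.4  24.7] 0.0 [ 0.621 -0.179] [ 0.607 -0.046] yaw 6.12
[  0.6  17.9 179.4  24.7] 0.065 [ 0.606 -0.2  ] [ 0.596 -0.102] yaw 6.12
[  0.7  -0.2 160.7   5.7] 0.0 [ 0.631 -0.164] [ 0.619 -0.048] yaw 6.23
[  0.7  -0.2 160.7   5.7] 0.065 [ 0.614 -0.189] [ 0.605 -0.103] yaw 6.23
[108.1  25.3   0.6  21.3] 0.0 [ 0.613 -0.126] [ 0.604 -0.046] yaw 6.14
[108.1  25.3   0.6  21.3] 0.065 [ 0.6   -0.161] [ 0.594 -0.102] yaw 6.14
[189.4  28.4 109.3  25.5] 0.0 [ 0.62  -0.186] [ 0.613 -0.127] yaw 6.24
[189.4  28.4 109.3  25.5] 0.065 [ 0.605 -0.205] [ 0.6   -0.161] yaw 6.24
[164.7   0.3 189.   26. ] 0.0 [ 0.621 -0.186] [ 0.635 -0.167] yaw -37.27
[164.7   0.3 189.   26. ] 0.065 [ 0.606 -0.205] [ 0.617 -0.191] yaw -37.27
[45.4  6.1 11.8  2.2] 0.0 [ 0.619 -0.08 ] [ 0.618 -0.056] yaw 2.19
[45.4  6.1 11.8  2.2] 0.065 [ 0.605 -0.127] [ 0.604 -0.109] yaw 2.19
[191.4  23.7 169.9   0.2] 0.0 [ 0.623 -0.188] [ 0.636 -0.171] yaw -38.03
[191.4  23.7 169.9   0.2] 0.065 [ 0.608 -0.206] [ 0.617 -0.194] yaw -38.03
[83.4  7.4 52.   3.7] 0.0 [ 0.622 -0.108] [ 0.621 -0.085] yaw 2.22
[83.4  7.4 52.   3.7] 0.065 [ 0.607 -0.147] [ 0.607 -0.131] yaw 2.22
scene [238.2 234.5 233.6 270.7] [ 0.616 -0.   ] [0.73  0.023] yaw -78.51
scene [153.2 248.2 188.2 250.6] [ 0.701 -0.177] [ 0.692 -0.096] yaw 6.62
scene [228.4 261.9 234.7 231.7] [ 0.608 -0.012] [0.707 0.004] yaw -81.15
scene [159.4 266.4 184.4 267.8] [ 0.751 -0.139] [ 0.744 -0.084] yaw 7.59
scene [209.3 252.2 226.9 253.5] [ 0.687 -0.047] [ 0.683 -0.007] yaw 6.09
scene [217.1 261.8 220.4 278.4] [ 0.712 -0.02 ] [0.757 0.002] yaw -63.25
scene [156.9 256.7 173.1 256.4] [ 0.725 -0.157] [ 0.717 -0.122] yaw 13.35
scene [219.4 249.4 216.9 235.6] [ 0.63  -0.048] [ 0.674 -0.028] yaw -64.74
```

View pics/s1c.png

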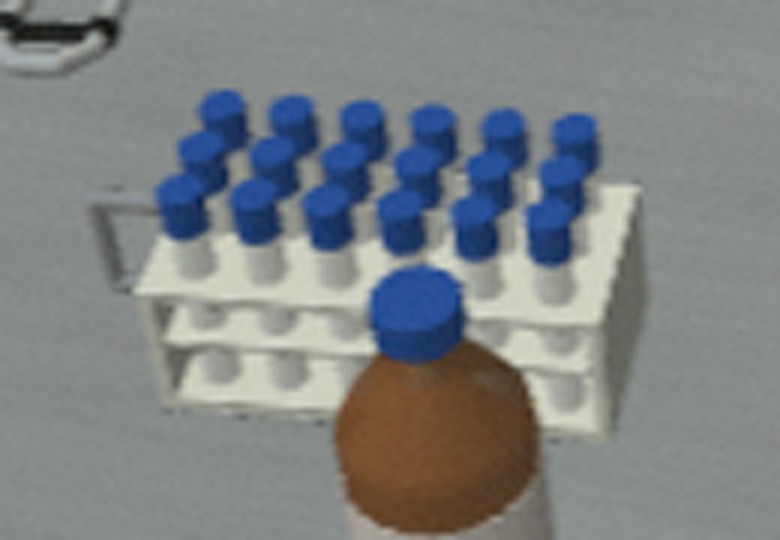

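```bash
python3 - <<'E'
from h import *
s=vision.camera_params("side"); print(ray(s,(291,107),0),ray(s,(279,107),0),ray(s,(304,107),0))
p=vision.camera_params("wrist"); p["T"]=np.load("w2.npy")
for z in(0,.05,.1): print(ray(p,(495,218),z),ray(p,(527,123),z))
E
python3 -m pendant '[[0,0.011,0,0,0,1.8,0],[0.01,0.011,0,0,0,0,0],[0.02,0,0,0,0,0,0],[0.02,0,0,0,0,0,0],[0.02,0,0,0,0,0,0]]'
```

```text
[ 0.54952159 -0.4630231   0.        ] [ 0.58949692 -0.45828938  0.        ] [ 0.50629584 -0.46814172  0.        ]
[ 0.5071596  -0.46852939  0.        ] [ 0.58999283 -0.46454611  0.        ]
[ 0.51868471 -0.42689166  0.05      ] [ 0.58496995 -0.42370413  0.05      ]
[ 0.53020981 -0.38525392  0.1       ] [ 0.57994706 -0.38286215  0.1       ]
time_s: 7.0
tool_pos: [0.5568, -0.2867, 0.0867]
tcp_rot: [3.141, -0.0, 0.108]
force: [-0.4, -0.8, -1.7]
gripper_width: 0.317
grip_force: 44.9
```

```bash
python3 -m pendant '[[0.015,-0.002,0.01,0,0,0,0],[0,0,0.03,0,0,0,0],[0,0,0.025,0,0,0,0],[0,0,0.01,0,0,0,0],[0,0,0,0,0,0,0]]'
python3 - <<'E'
from h import *
im=vision.capture("wrist"); p=vision.camera_params("wrist"); np.save("w3.npy",p["T"])
cv2.imwrite("pics/w3.png",im[:,:,::-1]); print(tool()[0],env.get_obs()["tcp_rot"],env.get_obs()["force"])
cv2.imwrite("pics/w3c.png",cv2.resize(im[0:250,100:400,::-1],None,fx=2.4,fy=2.4,interpolation=cv2.INTER_CUBIC))
E
```

```text
time_s: 7.5
tool_pos: [0.5701, -0.2824, 0.0105]
tcp_rot: [-3.14, 0.002, 0.109]
force: [-0.6, 0.2, -1.7]
gripper_width: 0.319
grip_force: 44.9
[ 0.57077852 -0.28274933  0.0118906 ] [-3.14157434e+00  4.78895763e-05  1.09346020e-01] [-0.1565129  -0.13710666 -1.80201135]
```

View pics/w3c.png

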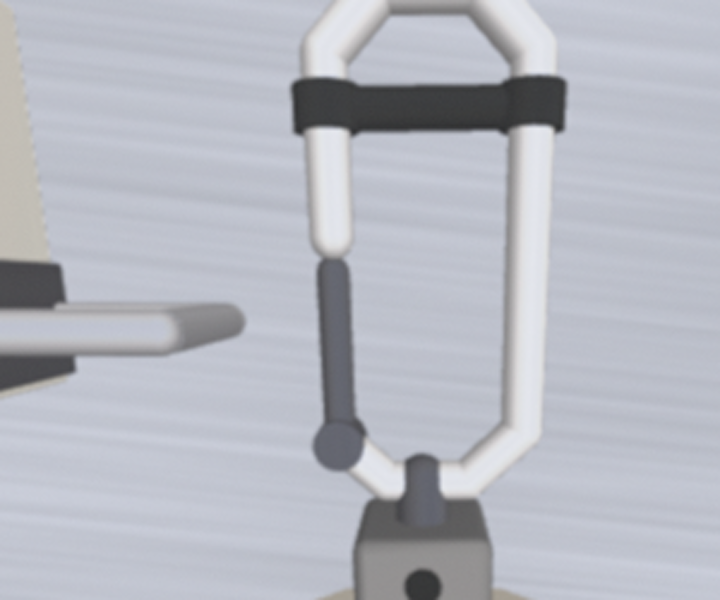

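Clear view: the leg runs from its top end at crop (178,330) to its foot at (232,320), well clear of the gate (332,260)–(338,445). I compute its position in the block frame.

```bash
python3 - <<'E'
from h import *
p=vision.camera_params("wrist"); p["T"]=np.load("w3.npy")
q=lambda u,v:(u/2.4-.5+.2+100,v/2.4-.3)
zh=.0252
# hook fit in block pose
m=np.array([[.05,.018,zh],[.08,.018,zh],[.1,.018,zh],[.1,-.022,zh],[.06,-.022,zh]])
uv=np.array([q(338,445),q(333,300),q(329,190),q(530,190),q(523,400)]); w=np.array([[1,1],[1,0],[1,0],[1,0],[1,0]])
r=least_squares(lambda x:((proj(p,pose(*x,m))-uv)*w).ravel(),[.571,-.283,.109]); print(r.x,r.fun.round(1),tool()[0])
x,y,a=r.x
for n,uvp,z in [("top",q(180,330),.05),("foot",q(228,320),.0045),("k",q(430,107),zh),("nose",q(332,257),zh),("far inner",q(430,10),zh)]:
    P=ray(p,uvp,z); d=P[:2]-[x,y]; print(n,P.round(4),"local mm",(1e3*np.array([np.cos(a)*d[0]+np.sin(a)*d[1],-np.sin(a)*d[0]+np.cos(a)*d[1]])).round(1))
E
```

```text
[ 0.56986339 -0.2827332   0.11217152] [ 0.5 -0.1  0.2  0.   0.2  0.  -0.3  0.  -0.7 -0. ] [ 0.57077852 -0.28274933  0.0118906 ]
top [ 0.6409 -0.2322  0.05  ] local mm [76.2 42.2]
foot [ 0.6401 -0.2286  0.0045] local mm [75.9 45.9]
k [ 0.6859 -0.2718  0.0252] local mm [116.5  -2.1]
nose [ 0.6565 -0.2549  0.0252] local mm [89.2 18. ]
far inner [ 0.7019 -0.27    0.0252] local mm [132.6  -2.1]
```

```bash
python3 -m pendant '[[0,-0.004,0,0,0,0,0],[0,-0.004,0,0,0,0,0],[0,-0.004,0,0,0,0,0],[0,-0.002,0,0,0,0,0],[0,0,0,0,0,0,0]]' && python3 -m pendant '[[0,-0.003,0,0,0,0,0],[0,-0.003,0,0,0,0,0],[0,-0.003,0,0,0,0,0],[0,-0.001,0,0,0,0,0],[0,0,0,0,0,0,0]]'
```

```text
time_s: 8.05
tool_pos: [0.5693, -0.268, 0.0119]
tcp_rot: [3.142, -0.0, 0.111]
force: [-0.4, 0.7, -1.9]
gripper_width: 0.32
grip_force: 44.9
time_s: 8.55
tool_pos: [0.568, -0.2585, 0.0117]
tcp_rot: [3.141, 0.0, 0.11]
force: [-2.0, -4.2, -1.8]
gripper_width: 0.32
grip_force: 44.9
```

```bash
python3 -m pendant '[[0,-0.002,0,0,0,0,0],[0,-0.002,0,0,0,0,0],[0,-0.001,0,0,0,0,0],[0,0,0,0,0,0,0]]'
```

```text
time_s: 8.95
tool_pos: [0.5677, -0.2534, 0.0117]
tcp_rot: [3.141, -0.0, 0.11]
force: [0.3, -3.4, -2.3]
gripper_width: 0.321
grip_force: 44.9
```

Gate contact came as predicted (about 3–4 N). Pressing on.

```bash
python3 -m pendant '[[0,-0.002,0,0,0,0,0],[0,-0.002,0,0,0,0,0],[0,-0.001,0,0,0,0,0],[0,0,0,0,0,0,0]]' && python3 -m pendant '[[0,-0.002,0,0,0,0,0],[0,-0.002,0,0,0,0,0],[0,-0.001,0,0,0,0,0],[0,0,0,0,0,0,0]]'
```

```text
time_s: 9.35
tool_pos: [0.567, -0.2484, 0.0117]
tcp_rot: [3.142, -0.0, 0.11]
force: [-0.2, -4.5, -2.0]
gripper_width: 0.322
grip_force: 44.9
time_s: 9.75
tool_pos: [0.5662, -0.2434, 0.0116]
tcp_rot: [-3.141, 0.001, 0.11]
force: [-0.7, -4.4, -1.3]
gripper_width: 0.317
grip_force: 44.9
```

```bash
python3 -m pendant '[[-0.003,0,0,0,0,0,0],[-0.004,-0.001,0,0,0,0,0],[-0.004,-0.001,0,0,0,0,0],[-0.001,0,0,0,0,0,0],[0,0,0,0,0,0,0]]' && python3 -m pendant '[[-0.003,-0.001,0,0,0,0,0],[-0.003,-0.001,0,0,0,0,0],[-0.003,-0.001,0,0,0,0,0],[-0.001,-0.001,0,0,0,0,0],[0,0,0,0,0,0,0]]'
python3 - <<'E'
from h import *
im=vision.capture("wrist"); cv2.imwrite("pics/w4c.png",cv2.resize(im[0:250,100:400,::-1],None,fx=2.4,fy=2.4,interpolation=cv2.INTER_CUBIC))
E
```

```text
time_s: 10.25
tool_pos: [0.5529, -0.2422, 0.0113]
tcp_rot: [-3.14, 0.003, 0.111]
force: [-6.0, -1.6, -0.9]
gripper_width: 0.319
grip_force: 44.9
time_s: 10.75
tool_pos: [0.5439, -0.2398, 0.0117]
tcp_rot: [-3.142, -0.0, 0.11]
force: [0.0, -0.3, -1.9]
gripper_width: 0.322
grip_force: 44.9
```

View pics/w4c.png

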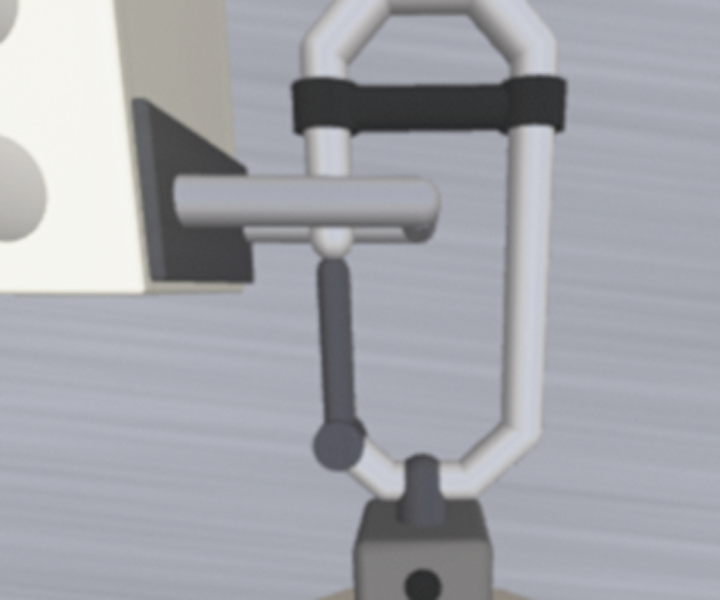

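The gate is shut behind the leg, which sits at crop (420,215) inside the loop, mid-width, with no force. About 10 mm to the keeper, so small steps now.

```bash
python3 -m pendant '[[-0.002,0,0,0,0,0,0],[-0.002,0,0,0,0,0,0],[-0.001,0,0,0,0,0,0],[0,0,0,0,0,0,0],[0,0,0,0,0,0,0]]' && python3 -m pendant '[[-0.001,0,0,0,0,0,0],[-0.001,0,0,0,0,0,0],[0,0,0,0,0,0,0]]'
```

```text
time_s: 11.3
tool_pos: [0.539, -0.2405, 0.0117]
tcp_rot: [3.142, -0.0, 0.11]
force: [0.2, -0.0, -1.4]
gripper_width: 0.32
grip_force: 44.9
time_s: 11.6
tool_pos: [0.5368, -0.2408, 0.0116]
tcp_rot: [-3.142, 0.0, 0.11]
force: [-0.1, 0.6, -1.1]
gripper_width: 0.318
grip_force: 44.9
```

```bash
for i in 1; do :; done; python3 -m pendant '[[-0.0005,0,0,0,0,0,0],[-0.0005,0,0,0,0,0,0],[0,0,0,0,0,0,0]]'; python3 -m pendant '[[-0.0005,0,0,0,0,0,0],[0,0,0,0,0,0,0]]'
```

```text
time_s: 11.9
tool_pos: [0.5359, -0.2408, 0.0116]
tcp_rot: [-3.142, 0.0, 0.11]
force: [0.0, 0.4, -1.8]
gripper_width: 0.321
grip_force: 44.9
time_s: 12.1
tool_pos: [0.5354, -0.2409, 0.0116]
tcp_rot: [-3.142, 0.0, 0.11]
force: [0.1, -0.1, -1.3]
gripper_width: 0.323
grip_force: 44.9
```

```bash
python3 -m pendant '[[-0.0005,0,0,0,0,0,0],[0,0,0,0,0,0,0]]'; python3 -m pendant '[[-0.0005,0,0,0,0,0,0],[0,0,0,0,0,0,0]]'
```

```text
time_s: 12.3
tool_pos: [0.5349, -0.241, 0.0116]
tcp_rot: [-3.142, 0.0, 0.11]
force: [0.0, -0.4, -2.2]
gripper_width: 0.323
grip_force: 44.9
time_s: 12.5
tool_pos: [0.5344, -0.241, 0.0116]
tcp_rot: [-3.142, 0.0, 0.11]
force: [1.1, 0.1, -2.3]
gripper_width: 0.318
grip_force: 44.9
```

```bash
python3 -m pendant '[[-0.0003,0,0,0,0,0,0],[0,0,0,0,0,0,0]]'; python3 -m pendant '[[-0.0003,0,0,0,0,0,0],[0,0,0,0,0,0,0]]'
```

```text
time_s: 12.7
tool_pos: [0.5341, -0.241, 0.0116]
tcp_rot: [-3.142, 0.0, 0.11]
force: [0.0, -1.1, -2.3]
gripper_width: 0.321
grip_force: 44.9
time_s: 12.9
tool_pos: [0.5339, -0.2411, 0.0117]
tcp_rot: [3.142, -0.0, 0.11]
force: [0.2, 0.7, -2.3]
gripper_width: 0.322
grip_force: 44.9
```

```bash
python3 -m pendant '[[-0.0004,0,0,0,0,0,0],[0,0,0,0,0,0,0]]'; python3 -m pendant '[[-0.0004,0,0,0,0,0,0],[0,0,0,0,0,0,0]]'
```

```text
time_s: 13.1
tool_pos: [0.5334, -0.2411, 0.0116]
tcp_rot: [-3.142, 0.0, 0.11]
force: [0.0, 0.1, -2.6]
gripper_width: 0.32
grip_force: 44.9
time_s: 13.3
tool_pos: [0.533, -0.2412, 0.0116]
tcp_rot: [-3.142, 0.0, 0.11]
force: [-0.5, -0.0, -1.5]
gripper_width: 0.32
grip_force: 44.9
```

```bash
python3 -m pendant '[[-0.0004,0,0,0,0,0,0],[0,0,0,0,0,0,0]]'; python3 -m pendant '[[-0.0004,0,0,0,0,0,0],[0,0,0,0,0,0,0]]'
```

```text
time_s: 13.5
tool_pos: [0.5326, -0.2412, 0.0116]
tcp_rot: [-3.142, -0.0, 0.11]
force: [0.5, -0.0, -2.1]
gripper_width: 0.316
grip_force: 44.9
time_s: 13.7
tool_pos: [0.5323, -0.2413, 0.0117]
tcp_rot: [3.142, -0.0, 0.11]
force: [-0.6, 1.0, -2.1]
gripper_width: 0.324
grip_force: 44.9
```

```bash
python3 -m pendant '[[-0.0004,0,0,0,0,0,0],[0,0,0,0,0,0,0]]'; python3 -m pendant '[[-0.0004,0,0,0,0,0,0],[0,0,0,0,0,0,0]]'
```

```text
time_s: 13.9
tool_pos: [0.5321, -0.2413, 0.0117]
tcp_rot: [3.141, -0.001, 0.11]
force: [2.4, 0.7, -2.5]
gripper_width: 0.317
grip_force: 44.9
time_s: 14.1
tool_pos: [0.532, -0.2414, 0.0118]
tcp_rot: [3.141, -0.001, 0.11]
force: [4.9, 1.4, -3.4]
gripper_width: 0.321
grip_force: 44.9
```

```bash
python3 -m pendant '[[-0.0004,0,0,0,0,0,0],[0,0,0,0,0,0,0]]'; python3 -m pendant '[[-0.0004,0,0,0,0,0,0],[0,0,0,0,0,0,0]]'
```

```text
time_s: 14.3
tool_pos: [0.5319, -0.2415, 0.0118]
tcp_rot: [3.141, -0.002, 0.11]
force: [6.5, 1.3, -2.9]
gripper_width: 0.317
grip_force: 44.9
time_s: 14.5
tool_pos: [0.5318, -0.2415, 0.0119]
tcp_rot: [3.141, -0.002, 0.11]
force: [8.9, 2.1, -5.1]
gripper_width: 0.319
grip_force: 44.9
```

Keeper found (leg at about x=110). Tug now about 9 N. A touch more, then hold.

```bash
python3 -m pendant '[[-0.0002,0,0,0,0,0,0],[0,0,0,0,0,0,0],[0,0,0,0,0,0,0]]'
```

```text
time_s: 14.8
tool_pos: [0.5318, -0.2415, 0.0119]
tcp_rot: [3.141, -0.003, 0.11]
force: [9.3, 1.9, -4.9]
gripper_width: 0.323
grip_force: 44.9
```

```bash
python3 -m pendant '[[0,0,0,0,0,0,0],[0,0,0,0,0,0,0],[0,0,0,0,0,0,0],[0,0,0,0,0,0,0]]';python3 -m pendant '[[0,0,0,0,0,0,0],[0,0,0,0,0,0,0],[0,0,0,0,0,0,0],[0,0,0,0,0,0,0]]';python3 -m pendant '[[0,0,0,0,0,0,0],[0,0,0,0,0,0,0],[0,0,0,0,0,0,0],[0,0,0,0,0,0,0]]'
```

```text
time_s: 15.2
tool_pos: [0.5318, -0.2415, 0.0119]
tcp_rot: [3.14, -0.003, 0.11]
force: [10.0, 1.7, -4.4]
gripper_width: 0.32
grip_force: 44.9
time_s: 15.6
tool_pos: [0.5318, -0.2415, 0.0119]
tcp_rot: [3.14, -0.003, 0.111]
force: [10.0, 2.5, -5.0]
gripper_width: 0.316
grip_force: 44.9
time_s: 16.0
tool_pos: [0.5318, -0.2415, 0.0119]
tcp_rot: [3.141, -0.003, 0.11]
force: [10.0, 2.0, -5.5]
gripper_width: 0.32
grip_force: 44.9
```

Tug proved: about 10.2 N, steady for 1.2 s. Now easing off and lowering to the bench.

```bash
python3 -m pendant '[[0.0007,0,0,0,0,0,0],[0.0007,0,0,0,0,0,0],[0,0,0,0,0,0,0]]'; python3 -m pendant '[[0,0,0.002,0,0,0,0],[0,0,0.0015,0,0,0,0],[0,0,0.0005,0,0,0,0],[0,0,0,0,0,0,0],[0,0,0,0,0,0,0]]'
```

```text
time_s: 16.3
tool_pos: [0.532, -0.2413, 0.0117]
tcp_rot: [3.141, -0.0, 0.11]
force: [4.2, -0.2, -2.6]
gripper_width: 0.321
grip_force: 44.9
time_s: 16.8
tool_pos: [0.532, -0.2414, 0.0077]
tcp_rot: [3.141, -0.0, 0.11]
force: [5.0, 1.1, -1.3]
gripper_width: 0.322
grip_force: 44.9
```

```bash
python3 -m pendant '[[0,0,0.0005,0,0,0,0],[0,0,0,0,0,0,0],[0,0,0,0,0,0,0]]'; python3 -m pendant '[[0,0,0.0004,0,0,0,0],[0,0,0,0,0,0,0],[0,0,0,0,0,0,0]]'
```

```text
time_s: 17.1
tool_pos: [0.532, -0.2414, 0.0072]
tcp_rot: [3.141, -0.0, 0.11]
force: [4.4, 0.1, -0.2]
gripper_width: 0.319
grip_force: 44.9
time_s: 17.4
tool_pos: [0.532, -0.2413, 0.0068]
tcp_rot: [3.141, -0.0, 0.11]
force: [5.1, -0.4, -0.5]
gripper_width: 0.319
grip_force: 44.9
```

```bash
python3 -m pendant '[[0.0006,0,0,0,0,0,0],[0,0,0,0,0,0,0],[0,0,0,0,0,0,0]]'; python3 -m pendant '[[0,0,0.0004,0,0,0,0],[0,0,0,0,0,0,0],[0,0,0,0,0,0,0]]'; python3 -m pendant '[[0,0,0.0003,0,0,0,0],[0,0,0,0,0,0,0],[0,0,0,0,0,0,0]]'
```

```text
time_s: 17.7
tool_pos: [0.5322, -0.2412, 0.0067]
tcp_rot: [-3.141, 0.001, 0.11]
force: [0.6, -0.3, 1.0]
gripper_width: 0.32
grip_force: 44.9
time_s: 18.0
tool_pos: [0.5322, -0.2412, 0.0066]
tcp_rot: [-3.141, 0.001, 0.11]
force: [-1.2, 0.1, 5.4]
gripper_width: 0.32
grip_force: 44.9
time_s: 18.3
tool_pos: [0.5322, -0.2412, 0.0066]
tcp_rot: [-3.141, 0.001, 0.11]
force: [-2.6, 0.8, 9.5]
gripper_width: 0.323
grip_force: 44.9
```

```bash
python3 -m pendant '[[-0.0003,0,-0.0006,0,0,0,0],[0,0,0,0,0,0,0],[0,0,0,0,0,0,0]]'
```

```text
time_s: 18.6
tool_pos: [0.5321, -0.2412, 0.0066]
tcp_rot: [-3.141, 0.0, 0.11]
force: [1.0, 0.7, 2.9]
gripper_width: 0.324
grip_force: 44.9
```

```bash
python3 -m pendant '[[0,0,0,0,0,0,0.65],[0,0,0,0,0,0,0.65],[0,0,0,0,0,0,0.65],[0,0,0,0,0,0,0.65],[0,0,0,0,0,0,0.65]]' && python3 -m pendant '[[0,0,-0.01,0,0,0,0.65],[0,0,-0.03,0,0,0,0.65],[0,0,-0.04,0,0,0,0.65],[0,0,-0.04,0,0,0,0.65],[0,0,0,0,0,0,0.65]]'
python3 - <<'E'
from h import *
im=vision.capture("wrist"); p=vision.camera_params("wrist");np.save("w5.npy",p["T"])
cv2.imwrite("pics/w5.png",im[:,:,::-1]); cv2.imwrite("pics/w5c.png",cv2.resize(im[0:250,130:430,::-1],None,fx=2.4,fy=2.4,interpolation=cv2.INTER_CUBIC))
E
```

```text
time_s: 19.1
tool_pos: [0.5321, -0.2412, 0.0066]
tcp_rot: [-3.141, 0.0, 0.11]
force: [0.0, 0.4, -0.1]
gripper_width: 0.642
grip_force: 0.0
time_s: 19.6
tool_pos: [0.5346, -0.2426, 0.1326]
tcp_rot: [3.136, -0.007, 0.11]
force: [0.8, 0.7, -0.3]
gripper_width: 0.649
grip_force: 0.0
```

View pics/w5c.png

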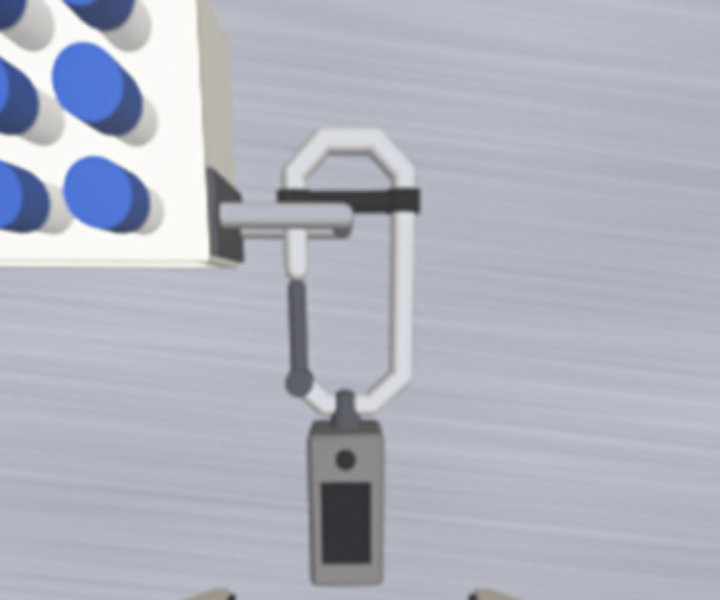

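The logger lies flat and released. The leg (about (345,222)) is against the keeper (row 200) inside the loop, and the gate (297,280)–(299,382) is shut. Handing in.

```bash
python3 -c "
from workcell import ticket
print(ticket.finish_job())"
```

```text
the job is handed in; nothing more can be done
None
```

The large logger is clipped to the full rack's eye: the gate is shut, the tug read about 10 N (peak about 10.3 N horizontally) for over 1 s, and it is set flat on the bench and released with the leg at the keeper; the job was handed in at about 19.7 s, with no verdict returned.

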